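# Set the hand-wheel valve one turn open and lock it there

### The job

The valve on the test stand is shut, with the swing lock's nose in the notch of its red hand wheel. Using only the fingertips or the outside of the fingers, push the lock lever by its yellow knob out of the notch and clear of the wheel, push the wheel round by its upright black handle through exactly one full turn in the opening direction (anticlockwise seen from above), then push the lock fully home into the notch again, so that the valve is locked one turn open. Push gently, do not pinch or grip anything, and leave the bottle, pipe clamp, ferrule and rubber bung beside the stand where they are.

Things in the scene. Friction and masses are not known exactly. Their poses are not given: they have to be found in the camera images.
- valve: Steel valve with a horizontal red hand wheel, on a dark stand plate (150 x 130 x 8 mm) fixed to the bench; origin on the bench under the wheel's vertical axis, z up, pipe along y (190 mm long, up to 105 mm high). Wheel: rim radius 70 mm (middle of the rim), rim top 165 mm up; nut and brass stem at its centre reach 181 mm (5 mm more per turn).
- wheel_centre (a point): Point on the wheel's axis at the middle height of the rim, 158 mm above the bench (does not move).
- handle: Upright black handle on the wheel's rim, 70 mm from the wheel's axis; round, 17 mm thick at the foot and 23 mm near the top, 69 mm tall, from 172 to 241 mm above the bench; origin at its middle, 206 mm up. Rigid with the wheel.
- notch (a point): Mouth of the notch on the wheel's rim, 85 mm from the wheel's axis, 158 mm up, turning with the wheel: a gap 17 mm wide between two red lugs with rounded ends that reach 90 mm from the axis. When the valve is shut it faces the valve frame's -y and the handle stands 150 degrees anticlockwise from it.
- wheel (a joint): Turn of the hand wheel in rad: 0 shut (stop), grows anticlockwise seen from above as the valve opens and counts on past a full circle: 6.283 is one turn, 18.9 the far stop. It stays where it is left and takes about 3 N at the handle. Barred while the lock's nose is in the notch.
- lock_knob: Yellow knob on the lock lever's end, round, 11 mm thick at the foot and 20 mm near the top, 32 mm tall, standing up from the lever from 162 to 194 mm above the bench; origin at its middle, 178 mm up. It lies 89 mm from the lever's pivot, just outside the wheel when locked.
- lock_pivot (a point): Point on the vertical pivot axis of the lock lever, 158 mm above the bench, 104 mm from the wheel's axis, at x = +58, y = -86 mm in the valve's frame. The pivot bolt's head reaches 170 mm.
- lock (a joint): Swing of the flat steel lock lever (top 162 mm up) in rad: 0 fully home in the notch (stop), grows anticlockwise seen from above as the knob swings out from the wheel, 0.65 fully out (stop). Clear of the lugs from about 0.25. Stays where left; about 1 N at the knob. Pushed home, the nose enters the notch if the wheel is within about 4 degrees of place, and centres it.
- bottle_a: Brown glass bottle, 63 mm across, 226 mm tall, standing free by the stand, origin at the middle of its foot; not to be disturbed.
- clamp_a: Loose steel pipe clamp with brass wing nut, 64 x 81 x 16 mm, lying by the stand, origin at the middle of its underside; not to be disturbed.
- ferrule_a: Loose steel ferrule, 51 mm across, 45 mm tall, standing by the stand, origin at the middle of its foot; not to be disturbed.
- bung_a: Black rubber bung, 36 mm across, 30 mm tall, standing by the stand, origin at the middle of its foot; not to be disturbed.

How it is judged (in metres and radians):
On the way, in this order (a step that is already met when the one before it is completed fails the run):
1. the lock is pushed clear of the wheel, the valve still shut (value of joint lock above 0.3 rad and value of joint wheel below 0.15 rad), for 0.1 s.
2. the wheel is on its way round, pushed by its handle (value of joint wheel between 1.5 and 5.5 rad and contact force between the fingers and handle above 0.3 N), for 0.04 s.
3. the wheel has made one full turn and stands there, the lock still out (value of joint wheel between 6.1332 and 6.4332 rad and value of joint lock above 0.12 rad and velocity of joint wheel below 0.1 rad/s), for 0.1 s.
At the end, for the whole second after the job is handed in: The wheel stands one full turn open (within 0.08 rad), the lock is home in its notch (within 0.06 rad), and the bottle, clamp, ferrule and bung are within 25 mm of where they stood, the bottle upright (value of joint lock below 0.06 rad and value of joint wheel between 6.2032 and 6.3632 rad and distance of each of bottle_a, clamp_a, ferrule_a, bung_a from where it was at the start of the episode below 0.025 m and angle between bottle_a's own z axis and vertical below 0.1 rad); the robot touches nothing.
It fails at once if the wheel is turned well past one turn (more than 0.5 rad) (value of joint wheel above 6.7832 rad).
It fails at once if the handle is gripped or forced (over 30 N) (contact force between the fingers and handle above 30 N).
It fails at once if the lock's knob is gripped or forced (over 30 N) (contact force between the fingers and lock_knob above 30 N).
It fails at once if the bottle, pipe clamp, ferrule or bung is lifted or moved (30 mm) (distance of any of bottle_a, clamp_a, ferrule_a, bung_a from where it was at the start of the episode above 0.03 m).
It also fails if it takes over 72 s, if anything falls off the work surface, if the arm or the gripper's body presses on something with over 40 N, if the wrist force passes 120 N, or if a joint passes its speed limit or range.

### The arm

A 6-joint arm with a two-finger parallel gripper is mounted at the origin on a cart in front of the work surface, level with it; the furniture and walls round the work are solid. World frame = base frame: x ahead of the robot, y to its left, z up, the work surface at z = 0. Lengths are in m, angles in degrees, forces in N, time in s.
With the tool pointing down it reaches from about 0.35 to 0.875 m from the base axis. Payload 4.2 kg.
Tool frame: the origin (TCP) lies midway between the tips of the shut fingers; the grasp point (between the pads) lies 19 mm behind it; z points along the fingers, y is the line along which they close (so a half turn about z gives the same grasp; the last joint's range is limited). The gripper opens to 87 mm and grips with 3 to 60 N. Pads are 19 mm wide; open, the fingers measure 117 mm over their backs; the gripper's body (75 mm by 190 mm) begins 51 mm behind the grasp point.
Start: joints at [-57.605, 22.042, 0.453, 0, -68.411, -14.817], TCP at [0.189, -0.596, 0.223] pointing down, gripper open.
Joint ranges: [-179.83, 179.83], [-69.29, 118.12], [-61.27, 80.66], [-181.25, 117.63], [-171.15, -9.14], [-177.46, 177.46]. Speed limits (degrees/s): [159.86, 159.86, 180, 180, 180, 180].

### API

Orientations are given as a 3x3 rotation matrix whose columns are the frame's x, y, z axes.
In Python, from station import sense, capture, finish_job, silhouettes, landmark_of gives the robot as it stands.
- The arm moves only by the tool step_arm, never from a script. Its arguments are lists of equal length, an entry for each row: "linear": the shift along the tool's x, y, z in mm, a list of three; "delta_rot": the turn, a rotation vector about the tool's x, y, z in rad, a list of three; "grip": the finger opening in mm, from 0 to 87. A call has 1 to 10 rows; each row shifts and turns the commanded pose from where the row before left it, along the tool's axes as they then stand; what a row does not reach is not made up. A row lasts 1/8 s, in which the tool goes at most 62.5 mm and 10.7 degrees, less where a joint would pass 70% of its speed; a pose out of reach is approached as far as the arm can. A call with a gripper value outside its range is refused whole. The fingers move at their own pace and stop on an object; the grip force is fixed at half the most. Time passes only in rows, so rows that do not move let the fingers close. It gives the time, the measured TCP pose, the force, the opening and the grip force at its end, in the units of the state.
- sense(): the state, without advancing time (a new reading comes with each control period).
- capture(name): name is "side" or "top"; returns a dict with "img" (384x512x3 uint8, red, green, blue), "fx", "fy", "cx", "cy" (pixels), "world_to_cam" (4x4, takes a point from world to camera coordinates). Camera axes: x right, y up, looking along -z (the intrinsics and any distortion apply to the point x, -y, -z); pixel columns grow to the right and rows downward; lengths in m; the calibration is good to about 2 mm. A picture is of the moment at which its call begins. There is no depth.
- finish_job(): hands the job in; it is judged then, once.
Trained networks look in the newest picture that a camera, given by its name, has taken for a name from the list of things; names that differ only in an ending like _2 or _b are one class to them, and where a whole thing is asked for, a point or a joint stands for the part that bears it (a point fixed in the world has none). Each returns a list of dicts, best first, with "score" (0 to 1); they miss things now and then, are a little off and sometimes report something else, mostly with a low value. They report only what shows in the picture. A call takes as long as a camera call.
- silhouettes(camera, label): "mask" (384x512 bool, what is visible of it) and "point" ([column, row] in pixels, amid what is visible of it).
- landmark_of(camera, label): "point" ([column, row] in pixels: a listed point, or the origin of a listed thing).
The state is a dict: "time_s": time; "joints": joint angles; "joint_velocities": joint speeds; "effort": joint torques, N m; "tcp_pos": TCP position; "ee_rot": TCP orientation; "wrist_force": force on the tool from outside, world axes, zero at the start; "moment": the same for the moment, N m; "gripper_width": opening from 0.0 (shut) to 1.0 (fully open); "gripper_force": force on a finger pad.
Only numpy, scipy, OpenCV 4.12 (cv2) and the standard library are available. Lean on these libraries where they do the work, as an engineer would, in place of code of your own. Each camera call takes 0.05 s, during which the arm holds its last target. There are 200 camera calls.

## Working session

There is one attempt and no reset: what is moved stays moved. The work goes in short steps, Python scripts to look and compute and a tool call to move; the robot and the scene stay as the last step left them, time stands still between calls to the robot, and variables do not carry over. Pictures are saved under pics/ and viewed, at most 10 in all, crops included, and the job is handed in when it is done.

Besides the shell and the picture viewer there is one more tool, called after "Request:" as name(argument=value, ...), one argument or row to a line, values as JSON. step_arm: Moves the arm, as the interface text tells. Its arguments: {"type":"object","properties":{"linear":{"type":"array"},"delta_rot":{"type":"array"},"grip":{"type":"array"}},"required":["linear","delta_rot","grip"]}

```bash
mkdir -p pics
cat > h.py <<'E'
import numpy as np, cv2
from station import sense, capture, finish_job, silhouettes, landmark_of
def ray(c,p):
    M=np.array(c["world_to_cam"]);R=M[:3,:3];t=M[:3,3]
    d=np.array([(p[0]-c["cx"])/c["fx"],-(p[1]-c["cy"])/c["fy"],-1.])
    return -R.T@t, R.T@d
def atz(c,p,z):
    o,d=ray(c,p); return o+d*(z-o[2])/d[2]
def tri(c1,p1,c2,p2):
    o1,d1=ray(c1,p1);o2,d2=ray(c2,p2)
    s=np.linalg.lstsq(np.c_[d1,-d2],o2-o1,rcond=None)[0]
    a=o1+d1*s[0];b=o2+d2*s[1]
    return (a+b)/2,np.linalg.norm(a-b)
def proj(c,P):
    M=np.array(c["world_to_cam"]);q=M[:3,:3]@np.array(P)+M[:3,3]
    return [c["cx"]+c["fx"]*q[0]/-q[2], c["cy"]+c["fy"]*q[1]/q[2]]
E
python3 - <<'E'
from h import *
np.set_printoptions(precision=4,suppress=True)
C={n:capture(n) for n in("side","top")}
cv2.imwrite("pics/a.png",np.vstack([C[n]["img"] for n in C])[:,:,::-1][:, :])
im=np.hstack([C[n]["img"] for n in C])[:,:,::-1]
cv2.imwrite("pics/a.png",cv2.resize(im,(800,300)))
for n in C: print(n,{k:v for k,v in C[n].items() if k not in("img","world_to_cam")}, ray(C[n],(256,192)))
H={"valve":0,"wheel_centre":.158,"handle":.206,"notch":.158,"lock_knob":.178,"lock_pivot":.158,"bottle_a":0,"clamp_a":0,"ferrule_a":0,"bung_a":0}
for l,z in H.items():
    P={}
    for n in C:
        r=landmark_of(n,l)
        if r: P[n]=r[0]["point"]; print(l,n,round(r[0]["score"],2),np.array(P[n]),atz(C[n],P[n],z),len(r))
    if len(P)==2: print("   tri",*tri(C["side"],P["side"],C["top"],P["top"]))
s=sense();print(s)
E
```

```text
side {'fx': 356.5932694432402, 'fy': 356.5932694432402, 'cx': 255.14791783897778, 'cy': 194.03049491217257} (array([ 0.3653, -0.7609,  0.4612]), array([ 0.1551,  0.9157, -0.3708]))
top {'fx': 458.14627408433694, 'fy': 458.14627408433694, 'cx': 260.7657695117642, 'cy': 187.95277096549324} (array([0.4232, 0.0548, 1.1143]), array([ 0.0345, -0.0066, -0.9995]))
valve side 0.85 [269.1 263.1] [ 0.5164 -0.0667  0.    ] 1
valve top 0.78 [296.8 166.3] [ 0.5224 -0.0536  0.    ] 1
   tri [ 0.5212 -0.0541 -0.0084] 0.0039705234271624
wheel_centre side 0.86 [270.7 197.3] [ 0.5193 -0.0474  0.158 ] 2
wheel_centre top 0.76 [304. 161.] [ 0.5192 -0.0536  0.158 ] 2
   tri [ 0.5185 -0.0532  0.1605] 0.0009065436070052497
handle side 0.65 [286.3 167. ] [0.5682 0.0168 0.206 ] 1
handle top 0.54 [276.4 139.9] [0.5577 0.0059 0.206 ] 1
   tri [0.5612 0.0053 0.2094] 0.008010315715309748
notch side 0.7 [276.3 212.3] [ 0.5149 -0.1259  0.158 ] 1
notch top 0.8 [343.4 163.3] [ 0.5128 -0.1364  0.158 ] 1
   tri [ 0.5125 -0.1355  0.1626] 0.0002809055357838095
lock_knob top 0.6 [352.4 175.3] [ 0.4858 -0.1502  0.178 ] 1
lo
[... 735 characters left out ...]
    ] 1
bung_a top 0.66 [356.1 170.8] [ 0.5086 -0.1986  0.    ] 1
   tri [ 0.5083 -0.1982  0.0015] 0.00032589880732658615
{'time_s': 1.1, 'joints': array([-57.6054,  22.0396,   0.4532,  -0.0025, -68.4125, -14.8174]), 'joint_velocities': array([ 0.0449, -0.0014,  0.1047,  0.0983, -0.008 , -0.0577]), 'effort': array([  0.0007, -39.048 ,  18.7624,   4.2245,   0.0155,  -0.    ]), 'tcp_pos': array([ 0.1888, -0.5958,  0.2226]), 'ee_rot': array([[-0.9533, -0.302 ,  0.    ],
       [-0.302 ,  0.9533,  0.    ],
       [-0.    , -0.    , -1.    ]]), 'wrist_force': array([ 0.5285, -1.0358,  0.2079]), 'moment': array([ 0.0013, -0.0108,  0.0373]), 'gripper_force': 0.0, 'gripper_width': 1.002705157256619}
```

View pics/a.png

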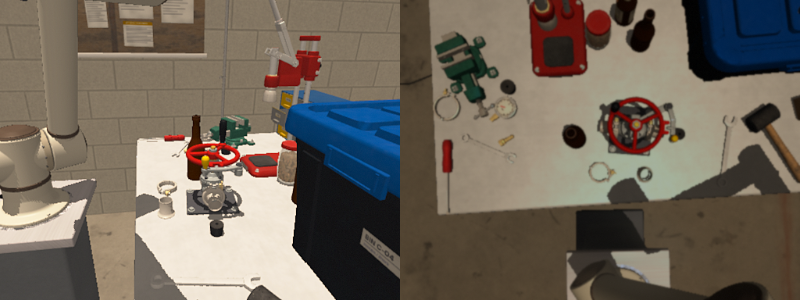

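Run:
```python
from h import *
from scipy.optimize import least_squares
np.set_printoptions(precision=4,suppress=True)
C={n:capture(n) for n in("side","top")}
# fit valve pose (x,y,yaw) to landmarks
a=np.radians(-90+150)
L={"valve":(0,0,0),"wheel_centre":(0,0,.158),"handle":(.07*np.cos(a),.07*np.sin(a),.206),"notch":(0,-.085,.158),"lock_pivot":(.058,-.086,.158)}
O=[]
for l in L:
    for n in C:
        r=landmark_of(n,l)
        if r:O.append((l,n,np.array(r[0]["point"])))
def W(q,P):
    c,s=np.cos(q[2]),np.sin(q[2]);return [q[0]+c*P[0]-s*P[1],q[1]+s*P[0]+c*P[1],P[2]]
f=lambda q:np.concatenate([np.array(proj(C[n],W(q,L[l])))-p for l,n,p in O])
r=least_squares(f,[.52,-.053,0],loss="soft_l1",f_scale=2)
print(r.x,np.degrees(r.x[2]))
for (l,n,p),e in zip(O,f(r.x).reshape(-1,2)):print(l,n,e)
for l in L:print(l,np.array(W(r.x,L[l])))
for l in("lock_knob","bottle_a","clamp_a","ferrule_a","bung_a"):
    for n in C:
        m=silhouettes(n,l)
        if m: ys,xs=np.nonzero(m[0]["mask"]);print(l,n,m[0]["score"],m[0]["point"],xs.min(),xs.max(),ys.min(),ys.max())
```

```text
[ 0.5225 -0.0505 -0.0852] -4.882482022047401
valve side [-1.4084  3.3637]
valve top [-0.8372  0.4838]
wheel_centre side [-1.5893 -0.1261]
wheel_centre top [-1.495  -3.2453]
handle side [-0.8638 -3.5193]
handle top [-1.2368 -1.2181]
notch side [5.4087 0.6702]
notch top [0.8255 1.5099]
lock_pivot side [-0.2998  0.1147]
lock_pivot top [ 4.6448 -0.1394]
valve [ 0.5225 -0.0505  0.    ]
wheel_centre [ 0.5225 -0.0505  0.158 ]
handle [0.5626 0.0069 0.206 ]
notch [ 0.5153 -0.1352  0.158 ]
lock_pivot [ 0.573  -0.1412  0.158 ]
lock_knob side 0.59 [262.1, 204.4] 259 267 201 215
lock_knob top 0.45 [350.4, 175.3] 346 355 172 181
bottle_a side 0.9 [248.6, 190.4] 240 262 147 231
bottle_a top 0.87 [223.8, 176.2] 208 237 160 189
clamp_a side 0.86 [211.5, 241.1] 202 226 230 250
clamp_a top 0.64 [266.0, 219.8] 242 274 207 232
ferrule_a side 0.69 [210.6, 264.1] 202 223 252 280
ferrule_a top 0.74 [309.7, 221.1] 303 321 213 232
bung_a side 0.69 [276.2, 292.5] 269 286 282 303
```

Run:
```python
from h import *
C={n:capture(n) for n in("side","top")}
a=C["side"]["img"][130:310,190:420];b=C["top"]["img"][60:250,200:440]
cv2.imwrite("pics/b.png",cv2.resize(a,(766,600),interpolation=cv2.INTER_CUBIC)[:,:,::-1])
cv2.imwrite("pics/c.png",cv2.resize(b,(757,600),interpolation=cv2.INTER_CUBIC)[:,:,::-1])
```

```text
(no output)
```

View pics/b.png

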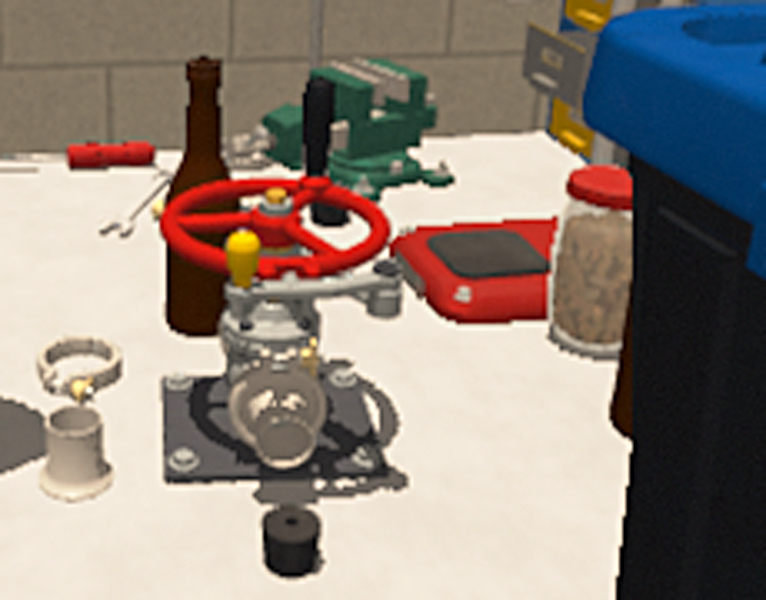

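View pics/c.png

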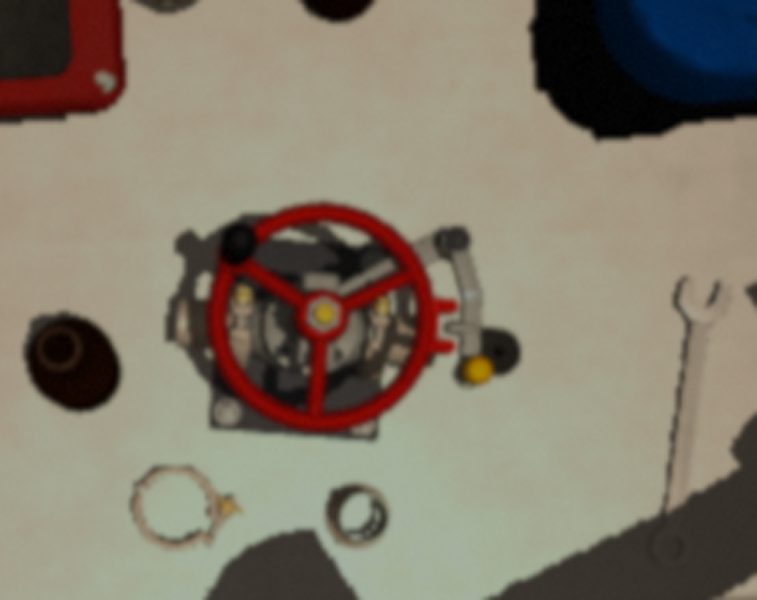

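Run:
```python
from h import *
np.set_printoptions(precision=4,suppress=True)
C={n:capture(n) for n in("side","top")}
t=lambda u,v:(u/3.154+200-.35,v/3.158+60-.35)
s=lambda u,v:(u/3.33+190-.35,v/3.333+130-.35)
P={}
for n,uv,z in[("rimc",(322,318),.165),("nut",(323,314),.181),("handletop",(240,242),.241),("knobtop",(479,370),.194),("pivothead",(453,239),.170),("notch",(447,326),.158)]:
    P[n]=atz(C["top"],t(*uv),z);print(n,P[n])
for n,uv,z in[("knobtop",(243,235),.194),("handletop",(319,82),.241),("nut",(277,190),.181),("pivothead",(387,268),.17),("notch",(287,272),.16)]:
    print("side",n,atz(C["side"],s(*uv),z))
for a in((535,20),(540,60),(600,135),(700,125),(610,40),(650,90)):
    for z in(.0,.25,.35):print(a,z,atz(C["top"],t(*a),z))
for a in((590,90),(620,160),(620,590)):
    o,d=ray(C["side"],s(*a))
    for y in(-.2,-.3,-.4):print("side",a,o+d*(y-o[1])/d[1])
m=C["top"]["img"].astype(int);g=(m[...,0]>110)&(m[...,1]<50)&(m[...,2]<60)
g[:, :260]=0;g[:,345:]=0;g[:120]=0
ys,xs=np.nonzero(g);e=cv2.fitEllipse(cv2.convexHull(np.c_[xs,ys].astype(np.float32)));print(e,atz(C["top"],e[0],.16))
```

```text
rimc [ 0.52   -0.0481  0.165 ]
nut [ 0.5209 -0.0471  0.181 ]
handletop [0.5595 0.0089 0.241 ]
knobtop [ 0.4817 -0.1448  0.194 ]
pivothead [ 0.57   -0.1354  0.17  ]
notch [ 0.5137 -0.1321  0.158 ]
side knobtop [ 0.4828 -0.1441  0.194 ]
side handletop [0.5612 0.003  0.241 ]
side nut [ 0.5245 -0.0421  0.181 ]
side pivothead [ 0.5689 -0.1484  0.17  ]
side notch [ 0.514  -0.1251  0.16  ]
(535, 20) 0.0 [ 0.7677 -0.2391  0.    ]
(535, 20) 0.25 [ 0.6904 -0.1732  0.25  ]
(535, 20) 0.35 [ 0.6595 -0.1468  0.35  ]
(540, 60) 0.0 [ 0.736 -0.242  0.   ]
(540, 60) 0.25 [ 0.6658 -0.1754  0.25  ]
(540, 60) 0.35 [ 0.6377 -0.1488  0.35  ]
(600, 135) 0.0 [ 0.676  -0.2873  0.    ]
(600, 135) 0.25 [ 0.6193 -0.2105  0.25  ]
(600, 135) 0.35 [ 0.5966 -0.1798  0.35  ]
(700, 125) 0.0 [ 0.6825 -0.3662  0.    ]
(700, 125) 0.25 [ 0.6243 -0.2718  0.25  ]
(700, 125) 0.35 [ 0.6011 -0.234   0.35  ]
(610, 40) 0.0 [ 0.7509 -0.2977  0.    ]
(610, 40) 0.25 [ 0.6774 -0.2186  0.25  ]
(610, 40) 0.35 [ 0.648 -0.187  0.35 ]
(650, 90) 0.0 [ 0.7108 -0.3278  0.    ]
(650, 90) 0.25 [ 0.6463 -0.242   0.25  ]
(650, 90) 0.35 [ 0.6205 -0.2076  0.35  ]
side (590, 90) [ 0.655  -0.2     0.2906]
side (590, 90) [ 0.6033 -0.3     0.321 ]
side (590, 90) [ 0.5517 -0.4     0.3515]
side (620, 160) [ 0.6778 -0.2     0.2509]
side (620, 160) [ 0.622  -0.3     0.2884]
side (620, 160) [ 0.5663 -0.4     0.3259]
side (620, 590) [ 0.7217 -0.2    -0.0407]
side (620, 590) [ 0.6581 -0.3     0.0488]
side (620, 590) [ 0.5946 -0.4     0.1383]
((304.2514953613281, 160.27146911621094), (69.17582702636719, 75.83946228027344), 97.78567504882812) [ 0.5205 -0.0539  0.16  ]
```

Run:
```python
from h import *
import pickle
pickle.dump({n:capture(n) for n in("side","top")},open("ref.pkl","wb"))
```

Request:
step_arm(
  linear=[
    [0,0,-20],
    [0,0,-20],
    [-25,45,0],
    [-25,45,0],
    [-25,45,0],
    [-25,45,0],
    [-25,45,0],
    [-25,45,0],
    [-25,45,0],
    [-25,45,0],
  ],
  delta_rot=[
    [0,0,0.154],
    [0,0,0.154],
    [0,0,0],
    [0,0,0],
    [0,0,0],
    [0,0,0],
    [0,0,0],
    [0,0,0],
    [0,0,0],
    [0,0,0],
  ],
  grip=[0,0,0,0,0,0,0,0,0,0],
)

```text
time_s: 3.75
tcp_pos: [0.3898, -0.2345, 0.2629]
ee_rot: [[-1.0, 0.001, 0.001], [0.001, 1.0, -0.0], [-0.001, -0.0, -1.0]]
wrist_force: [1.2, -1.2, -0.2]
gripper_width: 0.019
gripper_force: 0.0
```

Request:
step_arm(
  linear=[
    [-23,33,0],
    [-23,33,0],
    [-23,33,0],
    [-23,35,0],
    [0,0,25],
    [0,0,25],
    [0,0,20],
    [0,0,10],
    [0,0,7],
    [0,0,0],
  ],
  delta_rot=[
    [0,0,0],
    [0,0,0],
    [0,0,0],
    [0,0,0],
    [0,0,0],
    [0,0,0],
    [0,0,0],
    [0,0,0],
    [0,0,0],
    [0,0,0],
  ],
  grip=[0,0,0,0,0,0,0,0,0,0],
)

```text
time_s: 5.0
tcp_pos: [0.4815, -0.1022, 0.1756]
ee_rot: [[-1.0, 0.001, 0.0], [0.001, 1.0, -0.0], [-0.0, -0.0, -1.0]]
wrist_force: [0.3, 0.5, 0.3]
gripper_width: 0.005
gripper_force: 0.0
```

Run:
```python
from h import *
C={n:capture(n) for n in("side","top")}
a=C["side"]["img"][130:310,190:420];b=C["top"]["img"][60:250,200:440]
cv2.imwrite("pics/d.png",np.hstack([cv2.resize(a,(400,313)),cv2.resize(b,(395,313))])[:,:,::-1])
```

```text
(no output)
```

View pics/d.png

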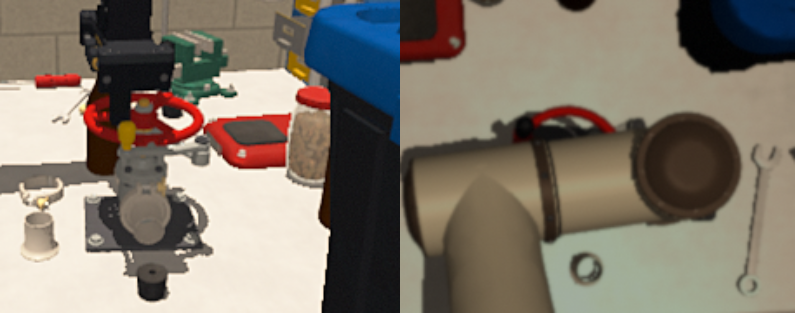

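Request:
step_arm(
  linear=[
    [0,-7,0],
    [0,-6,0],
    [0,-5,0],
    [0,-5,0],
    [0,-5,0],
    [-1,-5,0],
    [-2,-5,0],
    [-2,-5,0],
  ],
  delta_rot=[
    [0,0,0],
    [0,0,0],
    [0,0,0],
    [0,0,0],
    [0,0,0],
    [0,0,0],
    [0,0,0],
    [0,0,0],
  ],
  grip=[0,0,0,0,0,0,0,0],
)

```text
time_s: 6.1
tcp_pos: [0.4864, -0.1454, 0.1755]
ee_rot: [[-1.0, 0.001, -0.0], [0.001, 1.0, 0.0], [0.0, 0.0, -1.0]]
wrist_force: [0.1, -0.1, 0.2]
gripper_width: 0.005
gripper_force: 0.4
```

Request:
step_arm(
  linear=[
    [-2,-5,0],
    [-2,-5,0],
    [-2,-5,0],
    [-1,-4,0],
    [0,0,0],
  ],
  delta_rot=[
    [0,0,0],
    [0,0,0],
    [0,0,0],
    [0,0,0],
    [0,0,0],
  ],
  grip=[0,0,0,0,0],
)

```text
time_s: 6.72
tcp_pos: [0.4936, -0.1645, 0.1756]
ee_rot: [[-1.0, 0.001, 0.001], [0.001, 1.0, -0.0], [-0.001, -0.0, -1.0]]
wrist_force: [0.3, 0.2, 0.1]
gripper_width: 0.002
gripper_force: 0.0
```

Run:
```python
from h import *
C={n:capture(n) for n in("side","top")}
for n in C: print(n,[(r["point"],r["score"]) for r in silhouettes(n,"lock_knob")+landmark_of(n,"lock_knob")])
for r in landmark_of("side","lock_knob"): print(atz(C["side"],r["point"],.178))
```

```text
side [([259.5, 204.8], 0.62), ([270.7, 213.0], 0.44), ([273.0, 197.3], 0.75), ([270.7, 214.7], 0.7)]
top []
[ 0.51388908 -0.09504798  0.178     ]
[ 0.49247706 -0.17665968  0.178     ]
```

Run:
```python
from h import *
import pickle
R=pickle.load(open("ref.pkl","rb"))
C=capture("side")
for I in(R["side"],C):
    m=I["img"].astype(int);g=(m[...,0]>140)&(m[...,1]>100)&(m[...,2]<60)
    n,l,st,ce=cv2.connectedComponentsWithStats(g.astype(np.uint8))
    for i in range(1,n):
        if st[i,4]>12:print(st[i],ce[i],atz(I,(ce[i][0],st[i,1]),.194))
    print()
cv2.imwrite("pics/e.png",cv2.resize(C["img"][130:310,190:420],(766,600))[:,:,::-1])
```

```text
[362 132  10   5  24] [366.66666667 134.33333333] [0.96071314 0.41765039 0.194     ]
[358 169   9   6  27] [361.7037037  171.18518519] [0.75764937 0.01608681 0.194     ]
[258 199  10  13  90] [262.14444444 204.6       ] [ 0.48293681 -0.13836594  0.194     ]

[166  28   7   4  17] [169.          29.35294118] [ 0.69403867 -6.55137244  0.194     ]
[174  29   9   2  14] [178.57142857  29.42857143] [ 0.56715732 -6.78265101  0.194     ]
[361 119  11   9  43] [365.18604651 122.74418605] [1.0705966  0.66377525 0.194     ]
[360 129  12  10  38] [365.21052632 133.86842105] [0.97863687 0.46758414 0.194     ]
[356 160  11  15  64] [359.859375 167.71875 ] [0.78621234 0.08958897 0.194     ]
[268 208   9  16 105] [272.31428571 215.1047619 ] [ 0.4938608  -0.18219176  0.194     ]
```

View pics/e.png

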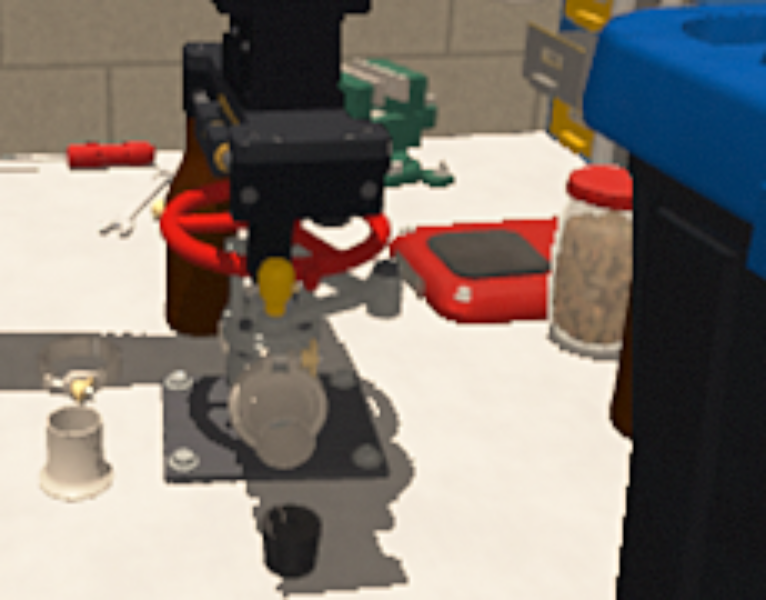

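Request:
step_arm(
  linear=[
    [0,8,0],
    [0,8,-20],
    [0,0,-35],
    [0,0,-32],
    [-24,34,0],
    [-24,34,0],
    [-24,34,0],
    [-24,34,0],
    [0,0,0],
  ],
  delta_rot=[
    [0,0,0],
    [0,0,0],
    [0,0,0],
    [0,0,0],
    [0,0,0],
    [0,0,0],
    [0,0,0],
    [0,0,0],
    [0,0,0],
  ],
  grip=[0,0,0,0,0,0,0,0,0],
)

```text
time_s: 8.25
tcp_pos: [0.5904, -0.0097, 0.2616]
ee_rot: [[-1.0, -0.002, -0.001], [-0.002, 1.0, -0.0], [0.001, 0.0, -1.0]]
wrist_force: [-0.1, -0.8, -0.5]
gripper_width: 0.005
gripper_force: 0.0
```

Request:
step_arm(
  linear=[
    [0,0,0],
    [0,0,0],
    [0,0,0],
    [0,0,0],
    [0,0,20],
    [0,0,25],
    [0,0,15],
    [0,0,7],
    [0,0,0],
  ],
  delta_rot=[
    [0,0,0.153],
    [0,0,0.153],
    [0,0,0.153],
    [0,0,0.152],
    [0,0,0],
    [0,0,0],
    [0,0,0],
    [0,0,0],
    [0,0,0],
  ],
  grip=[0,0,0,0,0,0,0,0,0],
)

```text
time_s: 9.38
tcp_pos: [0.5895, -0.0124, 0.1956]
ee_rot: [[-0.818, 0.575, -0.0], [0.575, 0.818, -0.0], [-0.0, -0.0, -1.0]]
wrist_force: [0.4, 0.2, 0.1]
gripper_width: 0.003
gripper_force: 0.0
```

Run:
```python
from h import *
s=sense();print(s["joints"],s["tcp_pos"])
C=capture("side")
cv2.imwrite("pics/f.png",cv2.resize(C["img"][130:310,190:420],(766,600))[:,:,::-1])
```

```text
[ 1.45265567e+01  1.97689928e+01 -7.02837977e+00  1.20731388e-02
 -6.32139037e+01 -1.39610326e+02] [ 0.58947574 -0.0123965   0.19561221]
```

View pics/f.png

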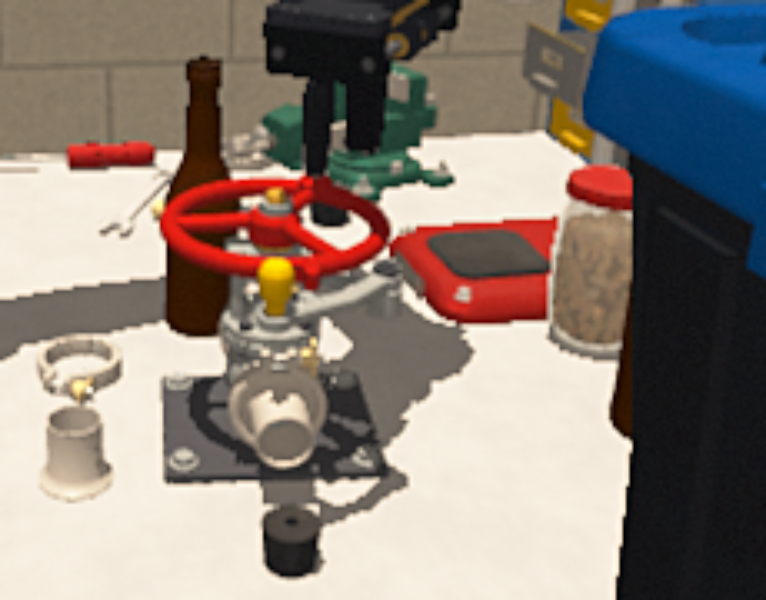

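Request:
step_arm(
  linear=[
    [6,0,0],
    [5,0,0],
    [4,0,0],
    [9.9,2.1,0],
    [9.9,2.1,0],
    [9.9,2.1,0],
    [9.9,2.1,0],
  ],
  delta_rot=[
    [0,0,0],
    [0,0,0],
    [0,0,0],
    [0,0,-0.1396],
    [0,0,-0.1396],
    [0,0,-0.1396],
    [0,0,-0.1396],
  ],
  grip=[0,0,0,0,0,0,0],
)

```text
time_s: 10.3
tcp_pos: [0.5455, 0.0198, 0.1962]
ee_rot: [[-0.999, 0.049, 0.004], [0.049, 0.999, 0.0], [-0.004, 0.001, -1.0]]
wrist_force: [3.5, -0.8, -0.1]
gripper_width: 0.007
gripper_force: 1.4
```

```bash
cat > g.py <<'E'
from h import *
np.set_printoptions(precision=4,suppress=True)
s=sense();R=np.array(s["ee_rot"]);p=np.array(s["tcp_pos"])
print("q1,q6",s["joints"][0],s["joints"][5],"h",np.degrees(np.arctan2(R[1,0],R[0,0])),p)
c=np.array([.521,-.050]);d=p[:2]-c;print("finger polar",np.linalg.norm(d),np.degrees(np.arctan2(d[1],d[0])),"F",s["wrist_force"], "c in tool",R[:2,:2].T@(c-p[:2]))
C={n:capture(n) for n in("side","top")}
for n in C:
    for r in landmark_of(n,"handle"):
        q=atz(C[n],r["point"],.206);e=q[:2]-c;print(n,r["score"],q,np.linalg.norm(e),np.degrees(np.arctan2(e[1],e[0])))
E
python3 g.py
```

```text
q1,q6 19.12541632149832 -111.94331256265338 h 177.20966897314884 [0.5455 0.0198 0.1962]
finger polar 0.07393379103784703 70.63714813080536 F [ 3.548  -0.8046 -0.1184] c in tool [ 0.0211 -0.0709]
side 0.75 [0.5326 0.0374 0.206 ] 0.08820940523155037 82.42618468821601
top 0.56 [ 0.5234 -0.0476  0.206 ] 0.0034187881573880144 45.04156866961476
```

Request:
step_arm(
  linear=[
    [9.9,2.1,0],
    [9.9,2.1,0],
    [9.9,2.1,0],
    [9.9,2.1,0],
    [9.9,2.1,0],
    [9.9,2.1,0],
    [9.9,2.1,0],
    [9.9,2.1,0],
  ],
  delta_rot=[
    [0,0,-0.1396],
    [0,0,-0.1396],
    [0,0,-0.1396],
    [0,0,-0.1396],
    [0,0,-0.1396],
    [0,0,-0.1396],
    [0,0,-0.1396],
    [0,0,-0.1396],
  ],
  grip=[0,0,0,0,0,0,0,0],
)

```text
time_s: 11.5
tcp_pos: [0.4706, 0.0027, 0.1959]
ee_rot: [[-0.484, -0.875, 0.003], [-0.875, 0.484, 0.002], [-0.003, -0.002, -1.0]]
wrist_force: [2.5, 0.9, -0.4]
gripper_width: 0.005
gripper_force: 1.3
```

```bash
python3 g.py
```

```text
q1,q6 20.16283864754446 -49.082740348520396 h -118.93667960501148 [0.4706 0.0027 0.1959]
finger polar 0.07294558868922961 133.71537595122183 F [ 2.4796  0.8999 -0.4387] c in tool [ 0.0218 -0.0696]
side 0.65 [ 0.4545 -0.04    0.206 ] 0.0672345393369039 171.45046076286414
```

Request:
step_arm(
  linear=[
    [-9,0,0],
    [-9,0,0],
    [0,0,0],
    [0,0,0],
    [0,0,0],
    [0,0,0],
    [0,0,0],
    [0,0,0],
    [0,0,0],
    [0,0,0],
  ],
  delta_rot=[
    [0,0,0],
    [0,0,0],
    [0,0,0.18],
    [0,0,0.18],
    [0,0,0.18],
    [0,0,0.18],
    [0,0,0.18],
    [0,0,0.18],
    [0,0,0.18],
    [0,0,0.18],
  ],
  grip=[0,0,0,0,0,0,0,0,0,0],
)

```text
time_s: 12.95
tcp_pos: [0.4786, 0.0184, 0.1954]
ee_rot: [[-0.927, 0.374, -0.0], [0.374, 0.927, -0.0], [0.0, -0.0, -1.0]]
wrist_force: [0.2, 0.0, 0.3]
gripper_width: 0.008
gripper_force: 0.0
```

Request:
step_arm(
  linear=[
    [0,0,0],
    [0,0,0],
  ],
  delta_rot=[
    [0,0,0.131],
    [0,0,0],
  ],
  grip=[0,0],
)

```text
time_s: 13.2
tcp_pos: [0.4786, 0.0183, 0.1954]
ee_rot: [[-0.874, 0.485, -0.0], [0.485, 0.874, -0.0], [0.0, -0.0, -1.0]]
wrist_force: [0.4, 0.0, 0.2]
gripper_width: 0.005
gripper_force: 0.0
```

```bash
python3 g.py
```

```text
q1,q6 21.688729492506944 -140.70553163929702 h 150.98512302811187 [0.4786 0.0183 0.1954]
finger polar 0.08044491369787476 121.83903403274832 F [0.4136 0.0403 0.1636] c in tool [-0.0703 -0.0392]
side 0.81 [ 0.4568 -0.014   0.206 ] 0.0735723717710506 150.6839931304095
```

Request:
step_arm(
  linear=[
    [0,-5,0],
    [0,-5,0],
    [0,-3.5,0],
    [2.9,-10,0],
    [2.9,-10,0],
    [2.9,-10,0],
    [2.9,-10,0],
    [2.9,-10,0],
    [2.9,-10,0],
    [2.9,-10,0],
  ],
  delta_rot=[
    [0,0,0],
    [0,0,0],
    [0,0,0],
    [0,0,-0.1396],
    [0,0,-0.1396],
    [0,0,-0.1396],
    [0,0,-0.1396],
    [0,0,-0.1396],
    [0,0,-0.1396],
    [0,0,-0.1396],
  ],
  grip=[0,0,0,0,0,0,0,0,0,0],
)

```text
time_s: 14.65
tcp_pos: [0.447, -0.0589, 0.1961]
ee_rot: [[-0.89, -0.457, 0.003], [-0.457, 0.89, 0.002], [-0.003, 0.0, -1.0]]
wrist_force: [0.4, 4.2, 0.2]
gripper_width: 0.008
gripper_force: 1.5
```

```bash
python3 g.py
```

```text
q1,q6 13.211922034159912 -76.01569489472287 h -152.83645726257424 [ 0.447  -0.0589  0.1961]
finger polar 0.0745331087751782 -173.13416678425122 F [0.387  4.2392 0.2468] c in tool [-0.0699 -0.0259]
side 0.87 [ 0.4615 -0.0711  0.206 ] 0.06311649766857316 -160.43559265110153
```

Request:
step_arm(
  linear=[
    [2.9,-10,0],
    [2.9,-10,0],
    [2.9,-10,0],
    [2.9,-10,0],
    [2.9,-10,0],
    [2.9,-10,0],
    [2.9,-10,0],
    [2.9,-10,0],
  ],
  delta_rot=[
    [0,0,-0.1396],
    [0,0,-0.1396],
    [0,0,-0.1396],
    [0,0,-0.1396],
    [0,0,-0.1396],
    [0,0,-0.1396],
    [0,0,-0.1396],
    [0,0,-0.1396],
  ],
  grip=[0,0,0,0,0,0,0,0],
)

```text
time_s: 15.85
tcp_pos: [0.4943, -0.1211, 0.1952]
ee_rot: [[0.018, -1.0, -0.004], [-1.0, -0.018, -0.0], [0.0, 0.004, -1.0]]
wrist_force: [-3.2, 1.2, 1.7]
gripper_width: 0.003
gripper_force: 1.7
```

```bash
python3 g.py
```

```text
q1,q6 4.533612078921918 -3.51185335097289 h -88.98312569050968 [ 0.4943 -0.1211  0.1952]
finger polar 0.07589824731136972 -110.57010592717589 F [-3.202   1.2009  1.6949] c in tool [-0.0706 -0.0279]
side 0.6 [ 0.5196 -0.1139  0.206 ] 0.06388686863637932 -91.24923876723597
```

Request:
step_arm(
  linear=[
    [2.8,-10,0],
    [2.8,-10,0],
    [2.8,-10,0],
    [2.8,-10,0],
    [2.8,-10,0],
    [2.8,-10,0],
    [2.8,-10,0],
    [2.8,-10,0],
    [2.8,-10,0],
    [2.8,-10,0],
  ],
  delta_rot=[
    [0,0,-0.1396],
    [0,0,-0.1396],
    [0,0,-0.1396],
    [0,0,-0.1396],
    [0,0,-0.1396],
    [0,0,-0.1396],
    [0,0,-0.1396],
    [0,0,-0.1396],
    [0,0,-0.1396],
    [0,0,-0.1396],
  ],
  grip=[0,0,0,0,0,0,0,0,0,0],
)

```text
time_s: 17.3
tcp_pos: [0.5855, -0.087, 0.1959]
ee_rot: [[0.988, -0.157, 0.001], [-0.157, -0.988, -0.002], [0.002, 0.002, -1.0]]
wrist_force: [2.1, -3.1, 0.2]
gripper_width: 0.009
gripper_force: 1.8
```

```bash
python3 g.py
```

```text
q1,q6 7.266301395611665 73.62656547140284 h -9.050557276539749 [ 0.5855 -0.087   0.1959]
finger polar 0.07434885214790023 -29.887920275304996 F [ 2.1305 -3.0971  0.248 ] c in tool [-0.0695 -0.0264]
side 0.53 [ 0.5946 -0.0583  0.206 ] 0.07402719595532258 -6.471052734065771
side 0.48 [ 0.5347 -0.2436  0.206 ] 0.19407556612353263 -85.96184444813504
```

Request:
step_arm(
  linear=[
    [2.9,-10,0],
    [2.9,-10,0],
    [2.9,-10,0],
    [2.9,-10,0],
    [2.9,-10,0],
    [2.9,-10,0],
    [1.2,-5,0],
    [1.2,-5,0],
    [0,0,0],
  ],
  delta_rot=[
    [0,0,-0.1396],
    [0,0,-0.1396],
    [0,0,-0.1396],
    [0,0,-0.1396],
    [0,0,-0.1396],
    [0,0,-0.1396],
    [0,0,-0.07],
    [0,0,-0.07],
    [0,0,0],
  ],
  grip=[0,0,0,0,0,0,0,0,0],
)

```text
time_s: 18.62
tcp_pos: [0.5861, -0.0166, 0.196]
ee_rot: [[0.686, 0.728, 0.001], [0.728, -0.686, 0.0], [0.001, 0.001, -1.0]]
wrist_force: [1.3, -0.1, -0.0]
gripper_width: 0.009
gripper_force: 0.6
```

```bash
python3 g.py
python3 - <<'E'
from h import *
import pickle
R=pickle.load(open("ref.pkl","rb"))["side"]["img"];C=capture("side")["img"]
f=lambda a:cv2.resize(a[150:220,230:315],(395,325),interpolation=cv2.INTER_CUBIC)
cv2.imwrite("pics/g.png",np.hstack([f(R),f(C)])[:,:,::-1])
E
```

```text
q1,q6 14.193540278131259 122.52330256412709 h 46.718344384241426 [ 0.5861 -0.0166  0.196 ]
finger polar 0.07314967502941676 27.15439415305041 F [ 1.336  -0.1496 -0.0076] c in tool [-0.0689 -0.0245]
side 0.55 [0.5742 0.0107 0.206 ] 0.08069108688678396 48.76853542633674
```

View pics/g.png

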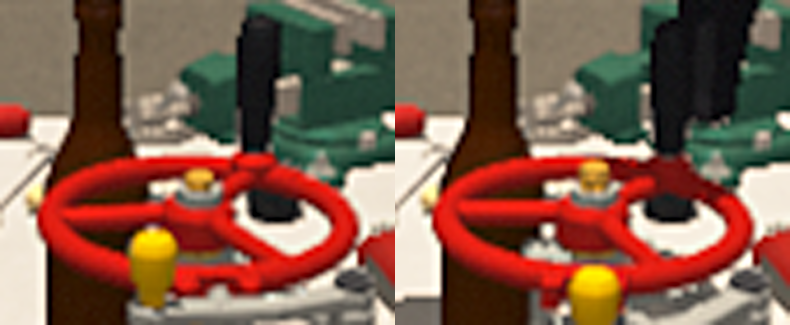

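Request:
step_arm(
  linear=[
    [1.2,-3.7,0],
    [1.2,-3.7,0],
    [0,0,0],
  ],
  delta_rot=[
    [0,0,-0.0524],
    [0,0,-0.0524],
    [0,0,0],
  ],
  grip=[0,0,0],
)

```text
time_s: 19.25
tcp_pos: [0.582, -0.0102, 0.1957]
ee_rot: [[0.605, 0.797, 0.0], [0.797, -0.605, -0.0], [0.0, 0.0, -1.0]]
wrist_force: [1.9, -1.0, 1.6]
gripper_width: 0.004
gripper_force: 0.9
```

```bash
cat > e.py <<'E'
from h import *
import pickle
R=pickle.load(open("ref.pkl","rb"))["side"]["img"].mean(2);I=capture("side");C=I["img"].mean(2)
# left edge of the handle: half-way crossing per row
for r in range(155,164):
    o=[]
    for a in(R,C):
        v=a[r,276:292]; lo=v.min(); k=None; th=70
        i=[j for j in range(len(v)-1) if v[j]>th>=v[j+1]]
        o.append(round(276+i[0]+(v[i[0]]-th)/(v[i[0]]-v[i[0]+1]),2) if i else None)
    print(r,o)
E
python3 e.py; python3 g.py | head -2
```

```text
155 [np.float64(281.35), np.float64(282.5)]
156 [np.float64(281.39), np.float64(282.31)]
157 [np.float64(281.12), np.float64(282.32)]
158 [np.float64(280.31), np.float64(282.27)]
159 [np.float64(280.35), np.float64(282.34)]
160 [np.float64(280.35), np.float64(282.11)]
161 [np.float64(280.29), np.float64(281.23)]
162 [np.float64(280.12), np.float64(281.16)]
163 [np.float64(280.17), np.float64(281.21)]
q1,q6 14.934095273286228 127.85475700672959 h 52.79284333463424 [ 0.582  -0.0102  0.1957]
finger polar 0.07285800066191102 33.116884033221936 F [ 1.4144 -0.5644  1.8083] c in tool [-0.0686 -0.0245]
```

Request:
step_arm(
  linear=[
    [0.5,-1.5,0],
    [0.5,-1.5,0],
    [0,0,0],
  ],
  delta_rot=[
    [0,0,-0.021],
    [0,0,-0.021],
    [0,0,0],
  ],
  grip=[0,0,0],
)

```text
time_s: 19.88
tcp_pos: [0.5801, -0.0074, 0.1957]
ee_rot: [[0.569, 0.822, 0.0], [0.822, -0.569, -0.0], [0.0, 0.0, -1.0]]
wrist_force: [1.1, -2.4, 1.4]
gripper_width: 0.0
gripper_force: 1.4
```

```bash
python3 e.py; python3 g.py | head -2
```

```text
155 [np.float64(281.35), np.float64(281.34)]
156 [np.float64(281.39), np.float64(281.39)]
157 [np.float64(281.12), np.float64(281.16)]
158 [np.float64(280.31), np.float64(280.34)]
159 [np.float64(280.35), np.float64(280.36)]
160 [np.float64(280.35), np.float64(280.36)]
161 [np.float64(280.29), np.float64(280.31)]
162 [np.float64(280.12), np.float64(280.16)]
163 [np.float64(280.17), np.float64(280.21)]
q1,q6 15.257824782162508 130.02644472297848 h 55.285204725326075 [ 0.5801 -0.0074  0.1957]
finger polar 0.07286097443342272 35.77404061420785 F [ 1.909  -1.8489  0.7437] c in tool [-0.0687 -0.0243]
```

Request:
step_arm(
  linear=[
    [0,8,0],
    [0,8,0],
    [0,0,-20],
    [0,0,-30],
    [0,0,-17],
    [-37,-16,0],
    [-37,-16,0],
    [-37,-16,0],
    [0,0,0],
    [0,0,0],
  ],
  delta_rot=[
    [0,0,0],
    [0,0,0],
    [0,0,0],
    [0,0,0],
    [0,0,0],
    [0,0,0],
    [0,0,0],
    [0,0,0],
    [0,0,0.1786],
    [0,0,0.1786],
  ],
  grip=[0,0,0,0,0,0,0,0,0,0],
)

```text
time_s: 21.38
tcp_pos: [0.49, -0.081, 0.2625]
ee_rot: [[0.825, 0.565, -0.001], [0.565, -0.825, 0.0], [-0.0, -0.001, -1.0]]
wrist_force: [-0.8, -0.2, -0.8]
gripper_width: 0.002
gripper_force: 0.0
```

Request:
step_arm(
  linear=[
    [0,0,0],
    [0,0,0],
    [0,0,0],
    [0,0,0],
    [0,0,0],
    [0,0,0],
    [0,0,0],
    [0,0,0],
    [0,0,0],
    [0,0,0],
  ],
  delta_rot=[
    [0,0,0.1786],
    [0,0,0.1786],
    [0,0,0.1786],
    [0,0,0.1786],
    [0,0,0.1786],
    [0,0,0.1786],
    [0,0,0.1786],
    [0,0,0.1786],
    [0,0,0.1786],
    [0,0,0.1786],
  ],
  grip=[0,0,0,0,0,0,0,0,0,0],
)

```text
time_s: 22.62
tcp_pos: [0.4904, -0.0806, 0.2621]
ee_rot: [[0.377, -0.926, -0.002], [-0.926, -0.377, 0.0], [-0.001, 0.001, -1.0]]
wrist_force: [-0.0, -1.2, 0.9]
gripper_width: 0.005
gripper_force: 0.0
```

Request:
step_arm(
  linear=[
    [0,0,0],
    [0,0,0],
    [0,0,0],
    [0,0,0],
    [0,0,0],
    [0,0,0],
    [0,0,0],
    [0,0,0],
    [0,0,0],
    [0,0,0],
  ],
  delta_rot=[
    [0,0,0.1786],
    [0,0,0.1786],
    [0,0,0.1786],
    [0,0,0.1786],
    [0,0,0.1786],
    [0,0,0.1786],
    [0,0,0.1786],
    [0,0,0.1786],
    [0,0,0.1786],
    [0,0,0.1786],
  ],
  grip=[0,0,0,0,0,0,0,0,0,0],
)

```text
time_s: 23.88
tcp_pos: [0.4904, -0.0806, 0.2621]
ee_rot: [[-0.985, -0.17, -0.002], [-0.17, 0.985, 0.0], [0.001, 0.001, -1.0]]
wrist_force: [-1.0, 0.5, 0.4]
gripper_width: 0.006
gripper_force: 0.0
```

```bash
python3 e.py; python3 g.py | head -2
```

```text
155 [np.float64(281.35), np.float64(281.36)]
156 [np.float64(281.39), np.float64(281.39)]
157 [np.float64(281.12), np.float64(281.16)]
158 [np.float64(280.31), np.float64(280.34)]
159 [np.float64(280.35), np.float64(280.36)]
160 [np.float64(280.35), np.float64(280.37)]
161 [np.float64(280.29), np.float64(280.33)]
162 [np.float64(280.12), np.float64(280.15)]
163 [np.float64(280.17), np.float64(280.19)]
q1,q6 9.399351945383087 -89.81441853064278 h -170.4293531413053 [ 0.4904 -0.0806  0.262 ]
finger polar 0.0432796868654957 -135.01568396898108 F [-0.6431 -0.138  -1.0291] c in tool [-0.0353  0.0251]
```

Request:
step_arm(
  linear=[
    [0,0,0],
    [-2,-50,0],
    [-2,-50,0],
    [-2,-50,0],
    [0,0,0],
    [0,0,25],
    [0,0,30],
    [0,0,20],
    [0,0,11],
    [0,0,0],
  ],
  delta_rot=[
    [0,0,0.166],
    [0,0,0],
    [0,0,0],
    [0,0,0],
    [0,0,0],
    [0,0,0],
    [0,0,0],
    [0,0,0],
    [0,0,0],
    [0,0,0],
  ],
  grip=[0,0,0,0,0,0,0,0,0,0],
)

```text
time_s: 25.38
tcp_pos: [0.4981, -0.2299, 0.1762]
ee_rot: [[-1.0, -0.012, -0.001], [-0.012, 1.0, 0.0], [0.001, 0.0, -1.0]]
wrist_force: [-0.0, 0.5, -0.8]
gripper_width: 0.005
gripper_force: 0.0
```

```bash
python3 g.py | head -2;python3 - <<'E'
from h import *
C=capture("top")
b=C["img"][60:250,200:440];cv2.imwrite("pics/h.png",np.hstack([cv2.resize(capture("side")["img"][130:310,190:420],(400,313)),cv2.resize(b,(395,313))])[:,:,::-1])
E
```

```text
q1,q6 -7.842682862745219 -81.44197477227348 h -179.28533966253713 [ 0.4981 -0.2299  0.1762]
finger polar 0.18136320527258148 -97.26209020513772 F [-0.0411  0.4603 -0.8042] c in tool [-0.0252  0.1796]
```

View pics/h.png

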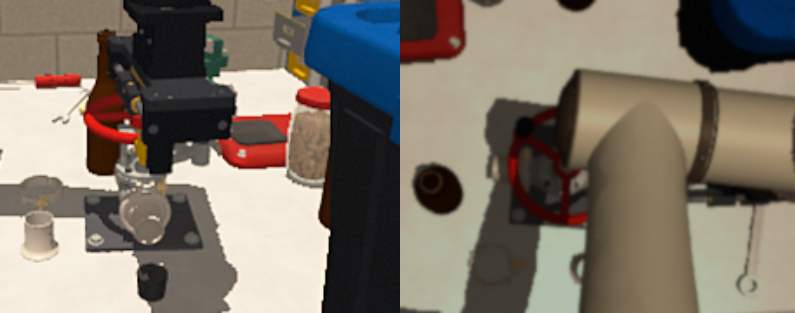

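Request:
step_arm(
  linear=[
    [4,5,0],
    [0,5,0],
    [0,5,0],
    [1,5,0],
    [2,5,0],
    [2,5,0],
    [1.5,5,0],
    [1.5,5,0],
  ],
  delta_rot=[
    [0,0,0],
    [0,0,0],
    [0,0,0],
    [0,0,0],
    [0,0,0],
    [0,0,0],
    [0,0,0],
    [0,0,0],
  ],
  grip=[0,0,0,0,0,0,0,0],
)

```text
time_s: 26.68
tcp_pos: [0.4854, -0.1904, 0.1765]
ee_rot: [[-1.0, -0.011, -0.001], [-0.011, 1.0, -0.0], [0.001, -0.0, -1.0]]
wrist_force: [-1.5, -1.9, 0.2]
gripper_width: -0.002
gripper_force: 0.7
```

Request:
step_arm(
  linear=[
    [1,4,0],
    [1,4,0],
    [0.5,4,0],
    [0,3,0],
    [0,2,0],
  ],
  delta_rot=[
    [0,0,0],
    [0,0,0],
    [0,0,0],
    [0,0,0],
    [0,0,0],
  ],
  grip=[0,0,0,0,0],
)

```text
time_s: 27.3
tcp_pos: [0.4832, -0.1733, 0.1766]
ee_rot: [[-1.0, -0.011, 0.0], [-0.011, 1.0, 0.0], [-0.0, 0.0, -1.0]]
wrist_force: [-0.4, -1.1, -0.3]
gripper_width: 0.006
gripper_force: 0.6
```

```bash
python3 e.py|head -3; python3 g.py | head -2
```

```text
155 [np.float64(281.35), None]
156 [np.float64(281.39), None]
157 [np.float64(281.12), None]
q1,q6 -1.588595304328331 -87.75322435190814 h -179.3469632368396 [ 0.4832 -0.1732  0.1766]
finger polar 0.12887528667348458 -107.03619080829057 F [-0.0042 -0.4927 -0.3684] c in tool [-0.0392  0.1228]
```

Request:
step_arm(
  linear=[
    [0,1.5,0],
    [0,1,0],
    [0,1,0],
    [0,0,0],
  ],
  delta_rot=[
    [0,0,0],
    [0,0,0],
    [0,0,0],
    [0,0,0],
  ],
  grip=[0,0,0,0],
)

```text
time_s: 28.05
tcp_pos: [0.483, -0.17, 0.1765]
ee_rot: [[-1.0, -0.011, -0.0], [-0.011, 1.0, 0.0], [0.0, 0.0, -1.0]]
wrist_force: [-0.3, -0.8, -0.1]
gripper_width: 0.007
gripper_force: 0.4
```

Request:
step_arm(
  linear=[
    [0,1,0],
    [0,1,0],
    [0,0,0],
  ],
  delta_rot=[
    [0,0,0],
    [0,0,0],
    [0,0,0],
  ],
  grip=[0,0,0],
)

```text
time_s: 28.42
tcp_pos: [0.4831, -0.1679, 0.1765]
ee_rot: [[-1.0, -0.011, 0.0], [-0.011, 1.0, 0.0], [-0.0, 0.0, -1.0]]
wrist_force: [-1.2, -1.3, -0.6]
gripper_width: 0.006
gripper_force: 0.4
```

Request:
step_arm(
  linear=[
    [0,1,0],
    [0,1,0],
    [0,0,0],
  ],
  delta_rot=[
    [0,0,0],
    [0,0,0],
    [0,0,0],
  ],
  grip=[0,0,0],
)

```text
time_s: 28.8
tcp_pos: [0.4831, -0.1659, 0.1765]
ee_rot: [[-1.0, -0.011, 0.0], [-0.011, 1.0, 0.0], [-0.0, 0.0, -1.0]]
wrist_force: [-0.2, -0.4, -0.6]
gripper_width: 0.007
gripper_force: 0.3
```

Request:
step_arm(
  linear=[
    [0,1,0],
    [0,1,0],
    [0,0,0],
  ],
  delta_rot=[
    [0,0,0],
    [0,0,0],
    [0,0,0],
  ],
  grip=[0,0,0],
)

```text
time_s: 29.18
tcp_pos: [0.4831, -0.164, 0.1766]
ee_rot: [[-1.0, -0.011, 0.0], [-0.011, 1.0, 0.0], [-0.0, 0.0, -1.0]]
wrist_force: [-0.2, -0.6, 1.0]
gripper_width: 0.002
gripper_force: 0.3
```

Run:
```python
from h import *
import pickle
R=pickle.load(open("ref.pkl","rb"))
C={n:capture(n) for n in("side","top")}
for I in(R["side"],C["side"]):
    m=I["img"].astype(int);g=(m[...,0]>140)&(m[...,1]>100)&(m[...,2]<60)
    g[:190]=0
    n,l,st,ce=cv2.connectedComponentsWithStats(g.astype(np.uint8))
    for i in range(1,n):
        if st[i,4]>3:print(st[i],ce[i])
f=lambda a:cv2.resize(a[160:230,235:320],(395,325),interpolation=cv2.INTER_CUBIC)
cv2.imwrite("pics/i.png",np.hstack([f(R["side"]["img"]),f(C["side"]["img"])])[:,:,::-1])
```

```text
[258 199  10  13  90] [262.14444444 204.6       ]
[261 214   3   2   5] [262.2 214.4]
```

View pics/i.png

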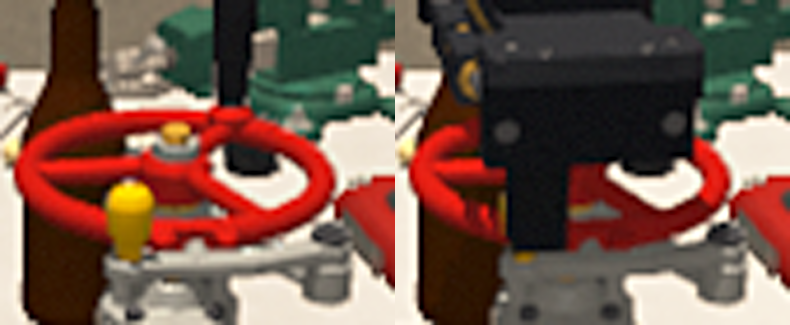

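Request:
step_arm(
  linear=[
    [0,1,0],
    [0,1,0],
    [0,0,0],
  ],
  delta_rot=[
    [0,0,0],
    [0,0,0],
    [0,0,0],
  ],
  grip=[0,0,0],
)

```text
time_s: 29.65
tcp_pos: [0.483, -0.162, 0.1766]
ee_rot: [[-1.0, -0.011, 0.0], [-0.011, 1.0, 0.0], [-0.0, 0.0, -1.0]]
wrist_force: [-1.0, -0.8, -0.8]
gripper_width: 0.007
gripper_force: 0.3
```

Request:
step_arm(
  linear=[
    [0,1,0],
    [0,1,0],
    [0,0,0],
  ],
  delta_rot=[
    [0,0,0],
    [0,0,0],
    [0,0,0],
  ],
  grip=[0,0,0],
)

```text
time_s: 30.02
tcp_pos: [0.4829, -0.1614, 0.1766]
ee_rot: [[-1.0, -0.011, -0.0], [-0.011, 1.0, -0.002], [0.0, -0.002, -1.0]]
wrist_force: [-0.1, -6.8, -1.2]
gripper_width: 0.001
gripper_force: 3.6
```

Request:
step_arm(
  linear=[
    [0,0.7,0],
    [0,0,0],
    [0,-6,0],
    [0,-15,0],
    [0,-30,0],
    [0,0,-40],
    [0,0,-40],
    [40,-45,0],
    [40,-45,0],
    [40,-45,0],
  ],
  delta_rot=[
    [0,0,0],
    [0,0,0],
    [0,0,0],
    [0,0,0],
    [0,0,0],
    [0,0,0],
    [0,0,0],
    [0,0,0],
    [0,0,0],
    [0,0,0],
  ],
  grip=[0,0,0,0,0,0,0,0,0,0],
)

```text
time_s: 31.28
tcp_pos: [0.364, -0.3481, 0.2569]
ee_rot: [[-1.0, -0.012, 0.001], [-0.012, 1.0, -0.0], [-0.001, -0.0, -1.0]]
wrist_force: [-0.1, -0.0, -0.3]
gripper_width: 0.001
gripper_force: 0.0
```

```bash
python3 e.py
python3 - <<'E'
from h import *
import pickle
R=pickle.load(open("ref.pkl","rb"))
C={n:capture(n) for n in("side","top")}
for k in C:
  for I in(R[k],C[k]):
    m=I["img"].astype(int);g=(m[...,0]>140)&(m[...,1]>100)&(m[...,2]<60)
    if k=="side": g[:195]=0
    else: g[:,:330]=0;g[:,370:]=0;g[:150]=0;g[210:]=0
    n,l,st,ce=cv2.connectedComponentsWithStats(g.astype(np.uint8))
    for i in range(1,n):
        if st[i,4]>3:print(k,st[i],ce[i])
f=lambda a:cv2.resize(a,(395,300))
cv2.imwrite("pics/j.png",np.vstack([np.hstack([f(I["side"]["img"][140:310,190:340]),f(I["top"]["img"][90:240,200:380])]) for I in(R,C)])[:,:,::-1])
E
```

```text
155 [np.float64(281.35), np.float64(281.39)]
156 [np.float64(281.39), np.float64(281.42)]
157 [np.float64(281.12), np.float64(281.17)]
158 [np.float64(280.31), np.float64(280.35)]
159 [np.float64(280.35), np.float64(280.38)]
160 [np.float64(280.35), np.float64(280.4)]
161 [np.float64(280.29), np.float64(280.32)]
162 [np.float64(280.12), np.float64(280.18)]
163 [np.float64(280.17), np.float64(280.21)]
side [258 199  10  13  90] [262.14444444 204.6       ]
side [261 214   3   2   5] [262.2 214.4]
side [258 200   9  15  96] [262.05208333 206.57291667]
top [349 174   6   7  33] [351.6969697  177.09090909]
```

View pics/j.png

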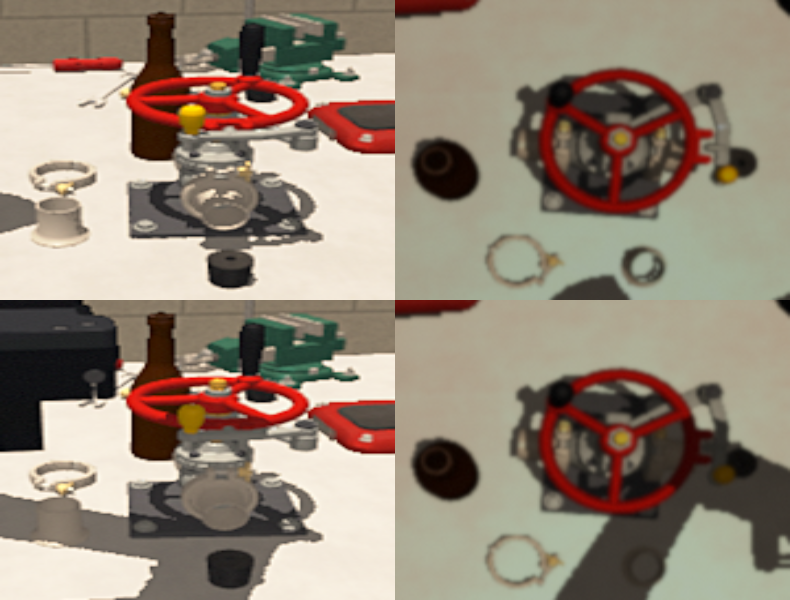

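Request:
step_arm(
  linear=[
    [29,-41,0],
    [29,-41,0],
    [29,-41,0],
    [29,-41,0],
    [29,-41,0],
    [30,-43,34],
    [0,0,0],
  ],
  delta_rot=[
    [0,0,0],
    [0,0,0],
    [0,0,0],
    [0,0,0],
    [0,0,-0.15],
    [0,0,-0.155],
    [0,0,0],
  ],
  grip=[0,0,0,0,0,0,0],
)

```text
time_s: 32.3
tcp_pos: [0.1983, -0.6012, 0.2175]
ee_rot: [[-0.951, -0.308, -0.003], [-0.309, 0.951, 0.007], [0.001, 0.008, -1.0]]
wrist_force: [0.5, 1.1, -0.7]
gripper_width: 0.006
gripper_force: 0.0
```

```bash
cat > k.py <<'E'
from h import *
import pickle
R=pickle.load(open("ref.pkl","rb"))
C={n:capture(n) for n in("side","top")}
for k,(x,y,w,h) in{"side":(256,196,14,19),"top":(344,170,14,14)}.items():
    a=R[k]["img"][y:y+h,x:x+w];b=C[k]["img"][y-6:y+h+6,x-6:x+w+6]
    m=cv2.matchTemplate(cv2.resize(b,None,fx=4,fy=4,interpolation=cv2.INTER_CUBIC),cv2.resize(a,None,fx=4,fy=4,interpolation=cv2.INTER_CUBIC),cv2.TM_CCOEFF_NORMED)
    _,v,_,l=cv2.minMaxLoc(m);print(k,"knob shift px",(l[0]-24)/4,(l[1]-24)/4,v)
    z=R[k]["img"].astype(int)-C[k]["img"];print(np.abs(z[y:y+h,x:x+w]).mean())
    for I in(R[k],C[k]):
        m=I["img"].astype(int);g=np.zeros(m.shape[:2],bool);g[y-8:y+h+8,x-8:x+w+8]=1
        g&=(m[...,0]-m[...,2]>60)&(m[...,1]-m[...,2]>40);ys,xs=np.nonzero(g);print(k,len(xs),xs.mean(),ys.mean(),xs.min(),xs.max(),ys.min(),ys.max())
for l in("bottle_a","clamp_a","ferrule_a","bung_a"):
    print(l,[(r[0]["point"],atz(C[n],r[0]["point"],0)[:2]) for n in C for r in[landmark_of(n,l)] if r])
E
python3 k.py; python3 e.py|tail -3
```

```text
side knob shift px -0.25 -0.5 0.9565003514289856
9.947368421052632
side 170 263.83529411764704 204.6235294117647 257 276 188 215
side 171 263.5964912280702 204.25730994152048 257 276 188 215
top knob shift px -1.25 0.0 0.9896413683891296
13.88265306122449
top 67 351.089552238806 176.8955223880597 347 355 173 181
top 67 349.910447761194 176.91044776119404 346 354 173 181
bottle_a [([245.8, 226.7], array([0.48749511, 0.12280042])), ([224.5, 178.2], array([0.49683604, 0.12334235]))]
clamp_a [([209.7, 241.7], array([0.38395616, 0.0520911 ])), ([257.6, 221.3], array([0.39045552, 0.04496597]))]
ferrule_a [([209.0, 273.5], array([ 0.37644787, -0.08892738])), ([316.8, 223.7], array([ 0.38153844, -0.09882409]))]
bung_a [([276.8, 299.6], array([ 0.50613507, -0.19727629])), ([355.3, 171.0], array([ 0.50809995, -0.1966035 ]))]
161 [np.float64(280.29), np.float64(280.28)]
162 [np.float64(280.12), np.float64(280.14)]
163 [np.float64(280.17), np.float64(280.17)]
```

```bash
python3 -c "
from h import *
print(finish_job())"
```

```text
the job is handed in; nothing more can be done
None
```

The job is handed in: the wheel stands one full turn open with the lock pushed home to its stop, and the camera check showed the bottle, clamp, ferrule and bung where they started to within about a centimetre; no verdict came back.

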